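# Refit the filler's valve plug: start the clamp screw, then hold the plug over its bore

### The job

We are putting the washed bottle filler back together. First fasten its product cylinder: push the captive wing screw on the clamp strap straight down and turn it a quarter turn clockwise, so that its thread catches and it stays down when you let go of it. Then take the valve plug by its flat tang from the drain tray, lift it over the cartons without disturbing them or the other parts and without letting it bump the filler, and finish while still holding it in the gripper, motionless and upright about 15 mm above the open bore of the valve block, centred and not touching it, the long side of the tang in line with the product cylinder, so that I can grease its seal rings.

Things in the scene. Friction and masses are not known exactly. Their poses are not given: they have to be found in the camera images.
- filler: bench-top piston filler, bare steel, base 170 x 600 mm, fixed. Origin on the bench under the bore's axis; y runs along the product cylinder, away from the valve block; the clamp screw is on its -x side. Valve block 84 x 84 mm, top at 134 mm, pipe stubs to y = -76 and x = 78 mm. Product cylinder 64 mm thick, axis 88 mm up, to y = 262 mm; air cylinder beyond, to y = 520 mm, highest point 145 mm.
- bore (a point): centre of the mouth of the open bore (48 mm in diameter, 75 mm deep, axis vertical) in the top of the valve block, 134 mm above the bench; its axes are the filler's.
- screw_grip (a point): grip point on the vertical axis of the black wing screw, 160 mm above the bench while it is up; it sinks and turns with the screw. Wing 44 mm long (this point's x axis), 12 mm thick, 26 mm high, its top 10 mm above this point. It stands on the clamp strap's ear at filler x = -62, y = 140 mm, over a 27 mm sleeve (top at 128 mm); the strap round the product cylinder tops out at 124 mm.
- screw_depth (a joint): how far the screw is pushed down, in m: 0 = up, 0.012 = bottomed. A spring pushes it up, 1.5 N at 0 and 4.5 N at 0.012. Pushed 9.5 to 12 mm down and then turned, it runs under its thread and, let go, stays 8 to 9 mm down; otherwise it springs back up.
- screw_turn (a joint): turn of the screw, rad, growing clockwise from above, 0 to a stop at 2.1; it starts between 0 and 0.35. At 0 the wing lies along the filler's x axis. It can be pushed in only below about 0.4 (beyond that the thread is in the way); pushed in and turned, it is caught from about 0.9 on. Light friction keeps it where it is left.
- plug: plug of the three-way valve, bare steel, 0.5 to 0.7 kg, standing on the drain tray: cylinder 46 mm thick, 60 mm high, with two black seal rings and a dark 20 mm cross port; a 30 mm shoulder; on top a flat tang 36 mm long, 14 mm thick, from 66 to 102 mm above the underside. Origin: centre of its underside; x along the tang's length (and the port), y across its 14 mm, z up.
- tray: steel drain tray 260 x 200 mm with an 18 mm rim, inner floor 5 mm above the bench, fixed; origin at the centre of its underside, x along its length.
- spout: filling spout, bare steel, standing on its 51 mm flange on the tray, a 26 mm tube tapering to 16 mm, 85 mm high; origin at the centre of its underside. Leave it alone.
- cover: gland cover, a flat steel ring 72 mm across with a 32 mm hole, 12 mm thick, lying on the tray; origin at the centre of its underside. Leave it alone.
- carton_a: filled maroon carton, 90 x 60 x 120 mm high (x, y, z), standing loose between the tray and the filler, the nearer one to the robot; origin at the centre of its underside. Leave it alone.
- carton_b: the same carton, standing beyond carton_a, a little apart from it; together they make a 120 mm high wall. Leave it alone.
There are look-alikes about, which are no part of the job. Leave any pink or yellow look-alike of the plug alone.

How it is judged:
On the way, in this order (a step that is already met when the one before it is completed fails the run):
1. the wing screw is pushed in before it is turned (value of joint screw_depth above 0.007 m and value of joint screw_turn below 0.6 rad), for 0.02 s.
2. the wing screw is started: it stays down under its thread with nothing touching it (value of joint screw_depth above 0.007 m and value of joint screw_turn above 0.8 rad and contact force between screw_turn and the arm below 0.1 N and contact force between screw_turn and the fingers below 0.1 N), for 0.3 s.
3. the plug is held above the height of the cartons while still on the tray's side of them (height (world z) of plug above 0.12 m and y of plug in the frame of carton_a below 0 m and contact force between plug and the fingers above 1 N), for 0.05 s.
At the end, for the whole second after the job is handed in: Plug in the fingers, still, underside 5 to 30 mm above the bore's mouth, within 6 mm of its axis, upright to 0.1 rad, tang along the cylinder to 0.15 rad, not touching the filler; screw 7 mm down or more, turned past 0.8 rad; cartons, spout, cover within 15 mm of their starts (z of plug in the frame of bore between 0.005 and 0.03 m and horizontal distance between plug and bore below 0.006 m and angle between each of plug, carton_a, carton_b's own z axis and vertical below 0.1 rad and angle between the x axis of plug and the y axis of filler, either way round below 0.15 rad and linear speed of plug below 0.02 m/s and contact force between plug and the fingers above 1 N and contact force between plug and filler below 0.1 N and value of joint screw_depth above 0.007 m and value of joint screw_turn above 0.8 rad and distance of each of carton_a, carton_b, spout, cover from where it was at the start of the episode below 0.015 m); the arm keeps its last pose, push and grip.
It fails at once if a carton, the spout or the cover is shifted by more than 15 mm or a carton tipped (distance of any of carton_a, carton_b, spout, cover from where it was at the start of the episode above 0.015 m or angle between any of carton_a, carton_b's own z axis and vertical above 0.15 rad).
It fails at once if the plug bumps the filler (over 2 N) (contact force between plug and filler above 2 N).
It also fails if it takes over 58 s, if anything falls off the work surface, if the arm or the gripper's body presses on something with over 40 N, if the wrist force passes 120 N, or if a joint passes its speed limit or range.

### The arm

A 7-joint arm with a two-finger parallel gripper is mounted at the origin on the work surface. World frame = base frame: x ahead of the robot, y to its left, z up, the work surface at z = 0. Lengths are in m, angles in rad, forces in N, time in s.
With the tool pointing down it reaches from about 0.35 to 0.9 m from the base axis. Payload 8.1 kg.
Tool frame: the origin (TCP) lies on the centre line of the jaws, within the pads' length; the fingertips stand ahead of it and the grasp point (between the pads) lies 2 mm behind it (tip_reach is the x of the fingertips in the tool frame, in m); x points along the fingers, y is the direction in which the jaws open and shut, and the axes are right-handed (so a half turn about x gives the same grasp; the last joint's range is limited). The gripper opens to 92 mm and grips with 3 to 60 N. Pads are 19 mm wide; open, the fingers measure 130 mm over their backs; the gripper's body (75 mm by 190 mm) begins 47 mm behind the grasp point.
Start: joints at [-1.303, 0.434, 0.025, 1.573, -0.012, 1.134, -0.075], TCP at [0.227, 0.583, 0.244] pointing down, gripper open.
Joint ranges: [-2.62, 2.62], [-0.44, 2.09], [-1.27, 1.32], [0.08, 2.57], [-1.32, 4.46], [0.12, 2], [-2.74, 2.74]. Speed limits (rad/s): [2.22, 2.22, 3.01, 3.01, 3.14, 3.14, 3.14].

### API

Orientations are given as a rotation vector (axis times angle).
In Python, from cell import * gives the robot as it stands.
- The arm moves only by the shell command python3 -m inch 'ROWS' [OPENING] [FORCE]. ROWS is JSON, a list of rows, each a list of 2 entries, a list of its own where there are three numbers: the shift along the tool's x, y, z normalised to -1 to 1, where 1 is 200 mm, then the turn about the tool's x normalised to -1 to 1, where 1 is 45 degrees. In form: [[[x, y, z], roll], ...]. A call has exactly 10 rows; each row shifts and turns the commanded pose from where the row before left it, along the tool's axes as they then stand; what a row does not reach is not made up. A row lasts 1/12 s, in which the tool goes at most 41.7 mm and 7.16 degrees, less where a joint would pass 70% of its speed; a pose out of reach is approached as far as the arm can. A call with a number of a shift or a turn outside -1 to 1 is refused whole. A call with a gripper value outside its range is refused whole. OPENING is the closure, from 0 (fully open) to 1 (shut), set as the call begins (- or left out, the last holds). The fingers move at their own pace and stop on an object; FORCE is the grip in N (left out, the last holds). Time passes only in rows, so rows that do not move let the fingers close, or fill a call up. It gives the time, the measured TCP pose, the force and the opening at its end, in the units of the state.
- observe(): the state, without advancing time (a new reading comes with each control period).
- get_image(name): name is "scene" or "top"; returns a dict with "image" (480x640x3 uint8, red, green, blue), "range_z" (480x640 float32, m along the optical axis (not along the pixel's ray), 0 where there is no reading), "fx", "fy", "cx", "cy" (pixels), "position" and "attitude" of the camera in the world. Camera axes: x right, y down, z forward; pixel columns grow to the right and rows downward; lengths in m; the calibration is good to about 2 mm. A picture is of the moment at which its call begins.
- sign_off(): hands the job in, once; it reports no verdict.
The state is a dict: "clock": time; "joints": joint angles; "dq": joint speeds; "joint_efforts": joint torques, N m; "position": TCP position; "ee_rot": TCP orientation; "force": force on the tool from outside, world axes, zero at the start; "ft_torque": the same for the moment, N m; "width": opening from 0.0 (shut) to 1.0 (fully open).
Only numpy, scipy, OpenCV 4.12 (cv2) and the standard library are available. Lean on these libraries where they do the work, as an engineer would, in place of code of your own. Each camera call takes 0.05 s, during which the arm holds its last target. There are 200 camera calls.

## Working session

There is one attempt and no reset: what is moved stays moved. The work goes in short steps, Python scripts to look and compute and a shell command to move; the robot and the scene stay as the last step left them, time stands still between calls to the robot, and variables do not carry over. Pictures are saved under pics/ and viewed, about 8 in all and at most 12, crops included, and the job is handed in when it is done.

```bash
ls; mkdir -p pics; python3 - <<'E'
from cell import *
import cv2,numpy as np,pickle
s=observe(); print({k:(np.round(v,4).tolist()) for k,v in s.items()})
for n in ("scene","top"):
    d=get_image(n); pickle.dump(d,open(f"pics/{n}0.pkl","wb")); cv2.imwrite(f"pics/{n}0.png",d["image"][:,:,::-1])
    print(n,d["fx"],d["fy"],d["cx"],d["cy"],d["position"],d["attitude"])
E
```

```text
pics
{'clock': 0.0, 'joints': [-1.3026, 0.4352, 0.025, 1.5741, -0.0116, 1.134, -0.0751], 'dq': [0.0005, -0.0002, 0.0005, -0.0001, 0.0005, 0.0006, 0.0009], 'joint_efforts': [0.0003, -66.7845, 0.9851, -31.4465, -0.0607, 0.043, 0.0001], 'position': [0.2263, 0.5821, 0.2429], 'ee_rot': [0.2897, 1.5513, -0.2922], 'force': [-0.5519, -0.3145, 0.1659], 'ft_torque': [0.0333, 0.022, 0.0139], 'width': 0.9992}
scene 509.6636538536578 509.6636538536578 319.1565386910018 243.14822228258478 [0.71777238 0.39080202 0.89401781] [-0.73815117 -2.81325919  0.77082164]
top 479.92072882692344 479.92072882692344 318.3903422223675 240.49279473028287 [ 0.39060825 -0.02095904  0.9048501 ] [-2.15069522  2.17599128 -0.09826398]
```

View pics/scene0.png

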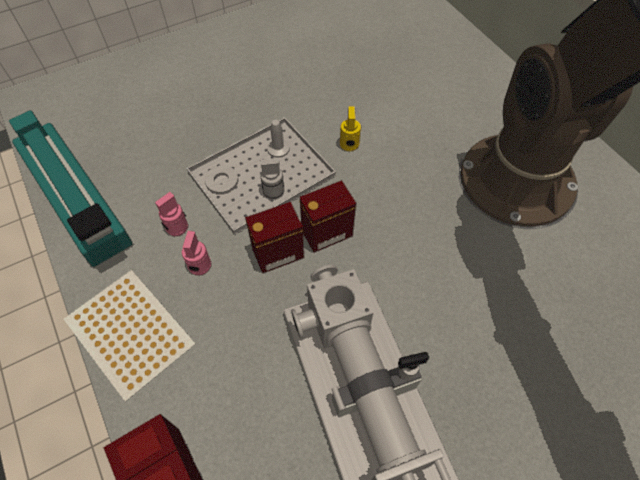

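View pics/top0.png

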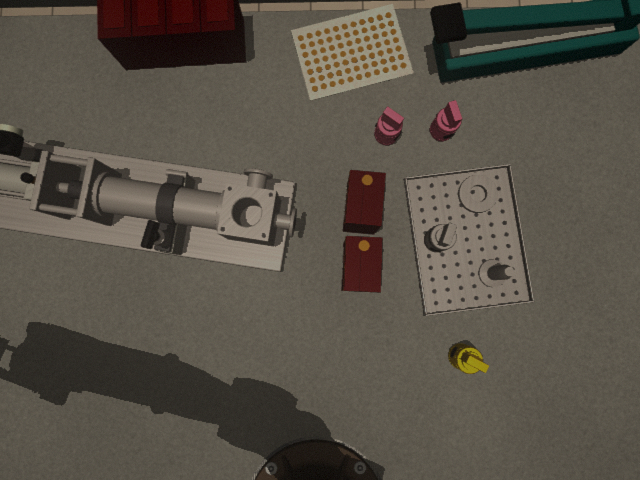

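The scene picture shows the plug at (271,180) on the tray, the bore at (340,298) and the black wing screw at (413,361). The top picture shows the plug at (442,236), the bore at (245,210), the wing at (155,236), carton_a at (363,265), carton_b at (365,203), two pink look-alikes at (390,127) and (447,122), and a yellow one at (467,360). The bare steel plug on the tray is the one meant, because the look-alikes are coloured and off the tray.

```bash
cat > h.py <<'E'
import numpy as np,cv2,pickle
from scipy.spatial.transform import Rotation as R
def cloud(d):
    v,u=np.mgrid[:480,:640]; z=d["range_z"]
    p=np.stack([(u-d["cx"])/d["fx"]*z,(v-d["cy"])/d["fy"]*z,z],-1)
    return p@R.from_rotvec(d["attitude"]).as_matrix().T+np.array(d["position"])
def ray(d,uv,h):
    uv=np.atleast_2d(uv).astype(float); A=R.from_rotvec(d["attitude"]).as_matrix()
    r=np.c_[(uv[:,0]-d["cx"])/d["fx"],(uv[:,1]-d["cy"])/d["fy"],np.ones(len(uv))]@A.T
    o=np.array(d["position"]); return o+r*((h-o[2])/r[:,2])[:,None]
def rect(pts): # centre, size, long axis angle deg
    (c,s,a)=cv2.minAreaRect((pts[:,:2]*1000).astype(np.float32))
    if s[0]<s[1]: s=(s[1],s[0]); a+=90
    return np.round(c,1),np.round(s,1),round((a+90)%180-90,1)
E
python3 - <<'E'
from h import *
for n in("scene","top"):
    d=pickle.load(open(f"pics/{n}0.pkl","rb")); P=cloud(d); hsv=cv2.cvtColor(d["image"],cv2.COLOR_RGB2HSV)
    X,Y,Z=P[...,0],P[...,1],P[...,2]; ok=d["range_z"]>0
    print(n,"bench z",np.median(Z[ok&(abs(Z)<.02)]), "invalid",(~ok).mean())
    box=lambda m:print("   n",m.sum(),rect(P[m]),"z",np.round(np.percentile(Z[m],[5,50,95]),4)) if m.sum()>4 else print("   few",m.sum())
    uv={"scene":dict(plug=(271,180),bore=(340,298),wing=(413,361),ca=(327,200),cb=(272,225)),"top":dict(plug=(442,236),bore=(245,210),wing=(155,236),ca=(363,265),cb=(365,203))}[n]
    v,u=np.mgrid[:480,:640]
    for k,(a,b) in uv.items():
        near=ok&(np.hypot(u-a,v-b)<60)
        if k=="plug": m=near&(np.hypot(u-a,v-b)<28)&(Z>.095)&(Z<.115)&(hsv[...,1]<60)
        if k=="bore": m=near&(abs(Z-.134)<.005)
        if k=="wing": m=near&(abs(Z-.170)<.008)&(hsv[...,2]<90)
        if k[0]=="c": m=near&(abs(Z-.120)<.006)&(hsv[...,1]>100)
        if k[0]=="c":
            l,lab=cv2.connectedComponents(m.astype(np.uint8)); m=lab==lab[b,a]
        print(k); box(m)
E
```

```text
scene bench z -5.003087308075305e-05 invalid 0.004111328125
plug
   n 164 (array([ 483. , -228.2]), array([35.8, 16.3]), -26.5) z [0.0961 0.106  0.1089]
bore
   n 1918 (array([520.7, 109.2]), array([93.5, 84.8]), 80.5) z [0.1311 0.1337 0.136 ]
wing
   n 260 (array([482.9, 253.9]), array([42.6, 12.2]), -16.6) z [0.1638 0.169  0.1712]
ca
   n 1343 (array([435. , -82.7]), array([89.3, 62.5]), -2.9) z [0.117  0.1198 0.1221]
cb
   n 1441 (array([544. , -88.8]), array([89.6, 62.2]), -6.0) z [0.117  0.1198 0.1222]
top bench z 0.0009733762763751708 invalid 0.0040234375
plug
   n 213 (array([ 481.7, -230.5]), array([36.4, 15. ]), -22.5) z [0.0991 0.1074 0.1101]
bore
   n 2012 (array([518.9, 104.5]), array([85.7, 84.8]), 80.5) z [0.1323 0.1346 0.1368]
wing
   n 250 (array([480.2, 251.7]), array([43.6, 12.6]), -15.6) z [0.1635 0.1701 0.1726]
ca
   n 2010 (array([432.6, -84.5]), array([89.8, 59.8]), -3.3) z [0.1185 0.1208 0.123 ]
cb
   n 1949 (array([542.1, -90.8]), array([90.3, 60. ]), -6.2) z [0.1182 0.1206 0.1228]
```

```bash
cat >> h.py <<'E'
def go(target_xy,z,yaw_y,s,verb=True):
    """tool-frame units to reach TCP target with tool y at world yaw (deg, mod 180): roll first, then shift"""
    A=R.from_rotvec(s["ee_rot"]).as_matrix(); yaw=np.degrees(np.arctan2(A[1,1],A[0,1]))
    d=(yaw_y-yaw+90)%180-90; roll=-d
    dw=np.array([*target_xy,z])-s["position"]
    A2=A@R.from_euler("x",roll,degrees=True).as_matrix()
    print("clock",round(s["clock"],2),"tcp",np.round(s["position"],4),"tool x",np.round(A[:,0],4),"y yaw",round(yaw,2),"F",np.round(s["force"],2),"w",round(float(s["width"]),3),"j",np.round(s["joints"],2))
    print("roll deg",round(roll,2),"units",round(roll/45,3),"| shift before roll",np.round(A.T@dw/.2,4),"| after roll",np.round(A2.T@dw/.2,4),"units")
E
python3 - <<'E'
from h import *
import cell; print([k for k in dir(cell) if k[0]!="_"]); print(getattr(cell,"tip_reach",None))
go((.4815,.2528),.195,73.9,cell.observe())
d=pickle.load(open("pics/top0.pkl","rb"));im=d["image"][:,:,::-1]
a=cv2.resize(im[196:276,402:482],(400,400),interpolation=3);b=cv2.resize(im[196:276,115:195],(400,400),interpolation=3)
cv2.imwrite("pics/crop1.png",np.hstack([a,b]))
E
```

```text
['PlanningError', 'get_image', 'observe', 'sign_off', 'tip_reach']
0.017
clock 0.1 tcp [0.2264 0.5821 0.243 ] tool x [-4.0e-04 -1.3e-03 -1.0e+00] y yaw 68.75 F [-0.03  0.47 -0.22] w 0.998 j [-1.3   0.44  0.02  1.57 -0.01  1.13 -0.08]
roll deg -5.15 units -0.114 | shift before roll [ 0.2419 -1.0722  1.7857] | after roll [ 0.2419 -1.228   1.6823] units
```

View pics/crop1.png

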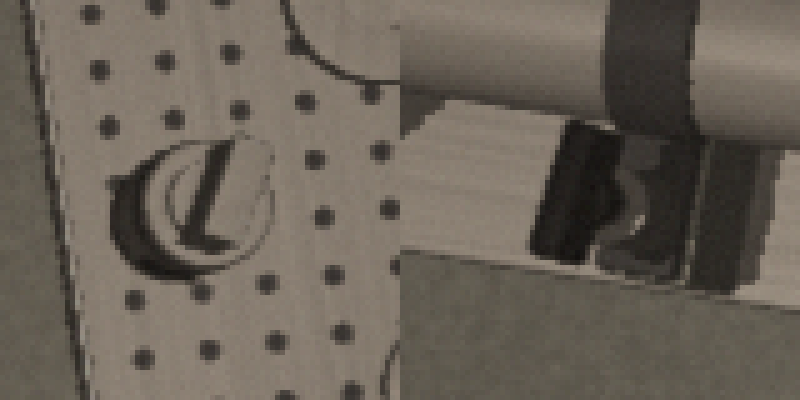

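The crop confirms the bare steel plug, with its tang at about (447,237) in the top picture, and the black wing at (147,234). Moving to the screw.

```bash
python3 -m inch '[[[0,0,0],-0.114],[[0,-0.12,0.165],0],[[0,-0.12,0.165],0],[[0,-0.12,0.165],0],[[0,-0.12,0.165],0],[[0,-0.12,0.165],0],[[0,-0.12,0.165],0],[[0,-0.12,0.165],0],[[0,-0.12,0.165],0],[[0,-0.12,0.165],0]]' 0 30; python3 -c "
from h import *;import cell
go((.4815,.2528),.162,73.9,cell.observe())"
```

```text
clock: 0.93
position: [0.4526, 0.2907, 0.2436]
ee_rot: [0.221, 1.56, -0.221]
force: [0.5, 1.0, 0.2]
width: 1.002
clock 0.93 tcp [0.4526 0.2907 0.2436] tool x [-2.e-04 -1.e-04 -1.e+00] y yaw 73.89 F [0.54 1.04 0.16] w 1.002 j [-0.77  0.29  0.12  1.79 -0.04  1.06  0.66]
roll deg -0.01 units -0.0 | shift before roll [ 0.4082 -0.1417  0.1916] | after roll [ 0.4082 -0.1417  0.1916] units
```

```bash
python3 -m inch '[[[0,-0.047,0.064],0],[[0,-0.047,0.064],0],[[0,-0.047,0.063],0],[[0.08,0,0],0],[[0.08,0,0],0],[[0.08,0,0],0],[[0.08,0,0],0],[[0.06,0,0],0],[[0.028,0,0],0],[[0,0,0],0]]' 0 30; python3 - <<'E'
from h import *;import cell
go((.4815,.2528),.162,73.9,cell.observe())
d=cell.get_image("scene"); im=d["image"][:,:,::-1]; cv2.imwrite("pics/s1.png",cv2.resize(im[290:430,330:510],(720,560),interpolation=3))
E
```

```text
clock: 1.77
position: [0.4799, 0.2544, 0.1608]
ee_rot: [0.219, 1.562, -0.222]
force: [-0.4, -0.2, 0.4]
width: 1.001
clock 1.77 tcp [0.4799 0.2544 0.1608] tool x [-0.0023 -0.0016 -1.    ] y yaw 73.88 F [-0.38 -0.15  0.44] w 1.001 j [-0.68  0.39  0.13  1.88 -0.06  0.88  0.77]
roll deg -0.02 units -0.0 | shift before roll [-0.0062 -0.0052  0.01  ] | after roll [-0.0062 -0.0052  0.01  ] units
```

View pics/s1.png

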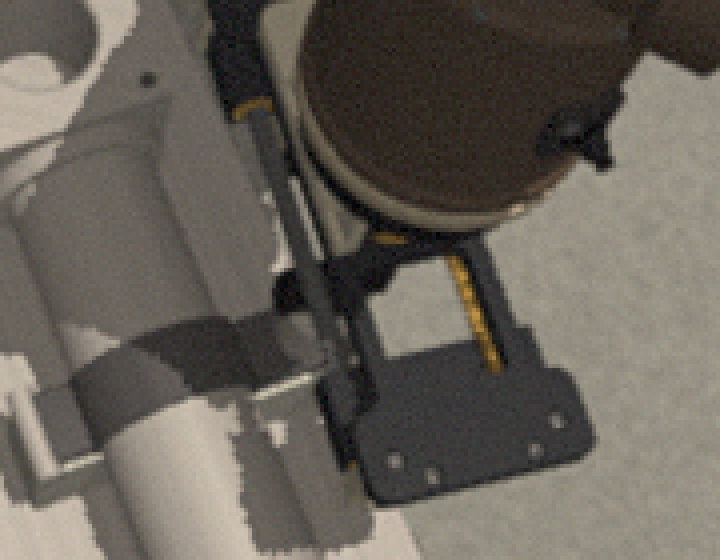

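The wing end shows at about (290,295) in the crop, between the jaws. Closing.

```bash
python3 -m inch '[[[-0.005,-0.004,0.006],0],[[0,0,0],0],[[0,0,0],0],[[0,0,0],0],[[0,0,0],0],[[0,0,0],0],[[0,0,0],0],[[0,0,0],0],[[0,0,0],0],[[0,0,0],0]]' 1 30; python3 - <<'E'
from h import *;import cell
go((.4815,.2528),.150,73.9,cell.observe())
E
```

```text
clock: 2.65
position: [0.4816, 0.2538, 0.1631]
ee_rot: [0.221, 1.56, -0.221]
force: [0.9, -0.0, 0.4]
width: 0.326
clock 2.65 tcp [0.4816 0.2538 0.1631] tool x [-0. -0. -1.] y yaw 73.88 F [ 0.85 -0.01  0.43] w 0.326 j [-0.68  0.39  0.13  1.88 -0.06  0.88  0.77]
roll deg -0.02 units -0.0 | shift before roll [ 0.0655 -0.0048  0.0006] | after roll [ 0.0655 -0.0048  0.0006] units
```

```bash
python3 -m inch '[[[0,0,0],0],[[0,0,0],0],[[0,0,0],0],[[0,0,0],0],[[0,0,0],0],[[0,0,0],0],[[0,0,0],0],[[0,0,0],0],[[0,0,0],0],[[0,0,0],0]]' 1 30; python3 - <<'E'
from h import *;import cell
go((.4815,.2528),.150,73.9,cell.observe())
E
```

```text
clock: 3.48
position: [0.4816, 0.2536, 0.1631]
ee_rot: [0.221, 1.56, -0.221]
force: [-0.6, -1.1, 1.5]
width: 0.206
clock 3.48 tcp [0.4816 0.2536 0.1631] tool x [-1.e-04 -1.e-04 -1.e+00] y yaw 73.88 F [-0.59 -1.11  1.47] w 0.206 j [-0.68  0.39  0.13  1.88 -0.06  0.88  0.77]
roll deg -0.02 units -0.001 | shift before roll [ 0.0655 -0.0042  0.0007] | after roll [ 0.0655 -0.0042  0.0007] units
```

```bash
python3 - <<'E'
from h import *;import cell
d=cell.get_image("scene"); im=d["image"][:,:,::-1]; d2=cell.get_image("top");i2=d2["image"][:,:,::-1]
cv2.imwrite("pics/s2.png",np.hstack([cv2.resize(im[310:410,360:460],(400,400),interpolation=3),cv2.resize(i2[185:285,95:195],(400,400),interpolation=3)]))
print(cell.observe()["width"])
E
```

```text
0.20182288867482656
```

View pics/s2.png

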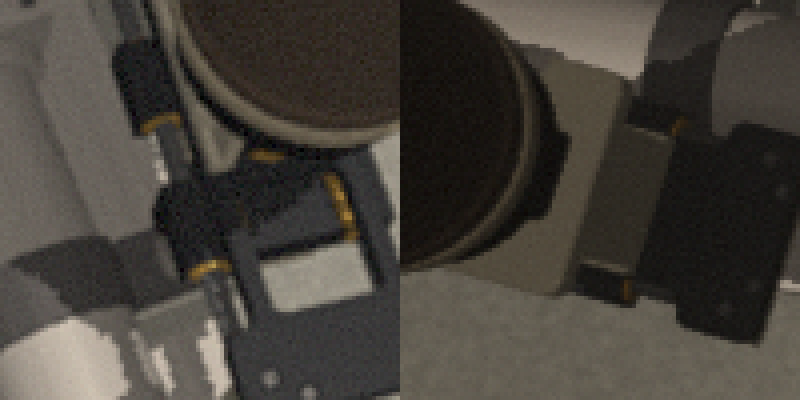

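The jaws look closed on the wing (scene crop, about (190,230)). Now pushing down 11 mm.

```bash
python3 -m inch '[[[0,0,0],0],[[0,0,0],0],[[0.01,0,0],0],[[0.01,0,0],0],[[0.01,0,0],0],[[0.01,0,0],0],[[0.01,0,0],0],[[0.006,0,0],0],[[0,0,0],0],[[0,0,0],0]]' 1 40; python3 - <<'E'
from h import *;import cell
go((.4815,.2528),.150,73.9,cell.observe())
for i in range(3): print(np.round(cell.observe()["force"],2))
E
```

```text
clock: 4.42
position: [0.4816, 0.2537, 0.1519]
ee_rot: [0.221, 1.56, -0.221]
force: [-2.8, -2.9, 3.4]
width: 0.202
clock 4.42 tcp [0.4816 0.2537 0.1519] tool x [-1.e-04 -1.e-04 -1.e+00] y yaw 73.88 F [-2.83 -2.87  3.36] w 0.202 j [-0.68  0.4   0.13  1.89 -0.07  0.85  0.77]
roll deg -0.02 units -0.0 | shift before roll [ 0.0095 -0.0044  0.0006] | after roll [ 0.0095 -0.0044  0.0006] units
[-2.83 -2.87  3.36]
[-2.83 -2.87  3.36]
[-2.83 -2.87  3.36]
```

```bash
python3 -m inch '[[[0,0,0],0.08],[[0,0,0],0.12],[[0,0,0],0.15],[[0,0,0],0.15],[[0,0,0],0.15],[[0,0,0],0.15],[[0,0,0],0.15],[[0,0,0],0.15],[[0,0,0],0.15],[[0,0,0],0.15]]' 1 40; python3 - <<'E'
from h import *;import cell
go((.4815,.2528),.150,73.9,cell.observe())
print(cell.observe()["ft_torque"])
E
```

```text
clock: 5.25
position: [0.4826, 0.2545, 0.1525]
ee_rot: [1.074, 1.29, -1.07]
force: [1.6, -0.2, 3.2]
width: 0.201
clock 5.25 tcp [0.4826 0.2545 0.1525] tool x [ 0.0022  0.0014 -1.    ] y yaw 10.57 F [ 1.6  -0.21  3.2 ] w 0.201 j [-0.89  0.42  0.41  1.91 -0.21  0.86 -0.18]
roll deg -63.33 units -1.407 | shift before roll [ 0.0125 -0.007   0.0076] | after roll [ 0.0125 -0.0099 -0.0028] units
[-1.97137584e-01 -1.55999658e-01 -1.08950559e-04]
```

```bash
python3 -m inch '[[[0,0,0],0.15],[[0,0,0],0.15],[[0,0,0],0],[[0,0,0],0],[[0,0,0],0],[[0,0,0],0],[[0,0,0],0],[[0,0,0],0],[[0,0,0],0],[[0,0,0],0]]' 1 40; python3 -m inch '[[[0,0,0],0],[[0,0,0],0],[[0,0,0],0],[[0,0,0],0],[[0,0,0],0],[[0,0,0],0],[[0,0,0],0],[[0,0,0],0],[[0,0,0],0],[[-0.02,0,0],0]]' 0.5 30; python3 - <<'E'
from h import *;import cell
go((.4815,.2528),.150,73.9,cell.observe())
E
```

```text
clock: 6.08
position: [0.4828, 0.2545, 0.1525]
ee_rot: [1.244, 1.188, -1.239]
force: [5.6, 1.3, 3.4]
width: 0.202
clock: 6.92
position: [0.4812, 0.2536, 0.1555]
ee_rot: [1.242, 1.187, -1.244]
force: [0.1, 0.2, -0.0]
width: 0.501
clock 6.92 tcp [0.4812 0.2536 0.1555] tool x [-9.e-04 -7.e-04 -1.e+00] y yaw -2.62 F [ 0.08  0.21 -0.  ] w 0.501 j [-0.93  0.42  0.47  1.91 -0.24  0.87 -0.38]
roll deg -76.52 units -1.7 | shift before roll [0.0274 0.0015 0.0037] | after roll [ 0.0274 -0.0033  0.0023] units
```

```bash
python3 -m inch '[[[-0.06,0,0],0],[[-0.1,0,0],0],[[-0.15,0,0],0],[[-0.15,0,0],0],[[-0.1,0,0],0],[[0,0,0.15],0],[[0,0,0.18],0],[[0,0,0.18],0],[[0,0,0.18],0],[[0,0,0.18],0]]' 0.3 30; python3 - <<'E'
from h import *;import cell
go((.4823,-.2294),.26,65.5,cell.observe())
d=cell.get_image("top"); P=cloud(d); Z=P[...,2]; v,u=np.mgrid[:480,:640]
hsv=cv2.cvtColor(d["image"],cv2.COLOR_RGB2HSV)
for lo,hi in((.155,.166),(.166,.176)):
    m=(abs(u-155)<30)&(abs(v-236)<35)&(Z>lo)&(Z<hi)&(d["range_z"]>0); print(lo,m.sum(), rect(P[m]) if m.sum()>5 else "", np.median(Z[m]) if m.sum() else "")
E
```

```text
clock: 7.75
position: [0.4733, 0.0783, 0.2684]
ee_rot: [1.243, 1.187, -1.242]
force: [1.2, 0.1, 0.4]
width: 0.695
clock 7.75 tcp [0.4733 0.0783 0.2684] tool x [ 5.e-04  5.e-04 -1.e+00] y yaw -2.61 F [1.16 0.11 0.44] w 0.695 j [-0.78  0.18  0.6   1.91 -0.11  1.08 -0.18]
roll deg -68.11 units -1.513 | shift before roll [0.0411 0.1147 1.535 ] | after roll [ 0.0411 -1.3815  0.6788] units
0.155 0  
0.166 0
```

```bash
python3 -m inch '[[[0,0.014,0.18],0],[[0,0.014,0.18],0],[[0,0.014,0.18],0],[[0,0.014,0.18],0],[[0,0.014,0.18],0],[[0,0.014,0.18],0],[[0,0.014,0.18],0],[[0,0.014,0.18],0],[[0,0,0],-0.15],[[0,0,0],-0.15]]' 0.3 30; python3 - <<'E'
from h import *;import cell
go((.4823,-.2294),.20,65.5,cell.observe())
d=cell.get_image("top"); P=cloud(d); Z=P[...,2]; v,u=np.mgrid[:480,:640]
for lo,hi in((.155,.166),(.166,.176)):
    m=(abs(u-155)<30)&(abs(v-236)<35)&(Z>lo)&(Z<hi)&(d["range_z"]>0); print(lo,m.sum(), rect(P[m]) if m.sum()>5 else "", np.median(Z[m]) if m.sum() else "")
cv2.imwrite("pics/t3.png",d["image"][:,:,::-1])
E
```

```text
clock: 8.63
position: [0.4824, -0.2115, 0.2682]
ee_rot: [1.067, 1.292, -1.069]
force: [0.2, 0.5, -0.6]
width: 0.7
clock 8.63 tcp [ 0.4824 -0.2115  0.2682] tool x [-1.0e-04 -1.3e-03 -1.0e+00] y yaw 10.88 F [ 0.22  0.5  -0.57] w 0.7 j [-0.23  0.28  0.7   1.82 -0.2   1.11  0.73]
roll deg -54.62 units -1.214 | shift before roll [ 0.3411 -0.0172  0.0873] | after roll [ 0.3411 -0.0811  0.0365] units
0.155 220 (array([480. , 251.8]), array([43.5, 11.4]), 88.6) 0.16167650748991064
0.166 0
```

The screw is down: the wing top is at 161.7 mm, down from 170.1 mm, and it has turned about 1.43 rad with the arm away. On to the plug.

```bash
python3 -m inch '[[[0,0,0],-0.15],[[0,0,0],-0.15],[[0,0,0],-0.15],[[0,0,0],-0.15],[[0,0,0],-0.15],[[0,0,0],-0.15],[[0,0,0],-0.15],[[0,0,0],-0.15],[[0,-0.08,0.037],-0.014],[[0,0,0],0]]' 0.3 30; python3 - <<'E'
from h import *;import cell
go((.4823,-.2294),.094,65.5,cell.observe())
E
```

```text
clock: 9.52
position: [0.4826, -0.2284, 0.2684]
ee_rot: [0.337, 1.543, -0.339]
force: [0.0, 0.1, 0.4]
width: 0.699
clock 9.52 tcp [ 0.4826 -0.2284  0.2684] tool x [ 6.0e-04 -1.3e-03 -1.0e+00] y yaw 65.32 F [0.05 0.08 0.43] w 0.699 j [-0.06  0.28  0.51  1.79 -0.15  1.11  1.64]
roll deg -0.18 units -0.004 | shift before roll [ 8.719e-01 -4.300e-03 -3.000e-04] | after roll [ 8.719e-01 -4.300e-03 -3.000e-04] units
```

```bash
python3 -m inch '[[[0.1,-0.004,0],0],[[0.12,0,0],0],[[0.12,0,0],0],[[0.12,0,0],0],[[0.12,0,0],0],[[0.12,0,0],0],[[0.08,0,0],0],[[0.06,0,0],0],[[0.03,0,0],0],[[0,0,0],0]]' 0.3 30; python3 - <<'E'
from h import *;import cell
go((.4823,-.2294),.094,65.5,cell.observe())
d=cell.get_image("scene"); im=d["image"][:,:,::-1]
cv2.imwrite("pics/s4.png",cv2.resize(im[120:240,210:330],(600,600),interpolation=3))
E
```

```text
clock: 10.35
position: [0.482, -0.2263, 0.093]
ee_rot: [0.337, 1.547, -0.336]
force: [0.3, 0.5, 0.4]
width: 0.699
clock 10.35 tcp [ 0.482  -0.2263  0.093 ] tool x [-2.e-03  7.e-04 -1.e+00] y yaw 65.41 F [0.3  0.45 0.35] w 0.699 j [ 0.03  0.49  0.42  1.99 -0.29  0.72  1.77]
roll deg -0.09 units -0.002 | shift before roll [-0.0053 -0.0134  0.0079] | after roll [-0.0053 -0.0134  0.0078] units
```

View pics/s4.png

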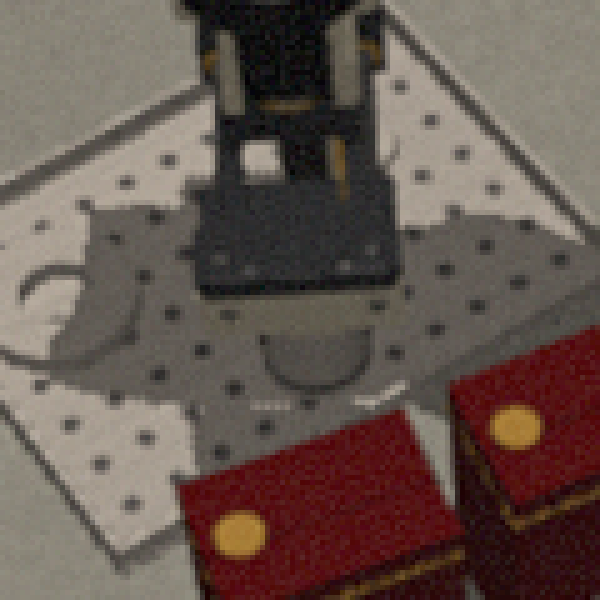

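The crop shows the plug body under the jaws at (315,360), and the jaws are clear of the cartons and cover. Closing, with a rest first to settle.

```bash
python3 -m inch '[[[0,0,0],0],[[0,0,0],0],[[0,0,0],0],[[0,0,0],0],[[0,0,0],0],[[0,0,0],0],[[0,0,0],0],[[0,0,0],0],[[0,0,0],0],[[0,0,0],0]]' 1 45; python3 -m inch '[[[0,0,0],0],[[0,0,0],0],[[0,0,0],0],[[0,0,0],0],[[0,0,0],0],[[0,0,0],0],[[0,0,0],0],[[0,0,0],0],[[0,0,0],0],[[0,0,0],0]]' 1 45; python3 - <<'E'
from h import *;import cell
go((.4823,-.2294),.26,65.5,cell.observe())
E
```

```text
clock: 11.23
position: [0.4821, -0.2274, 0.0938]
ee_rot: [0.335, 1.545, -0.336]
force: [-1.3, -1.1, -0.9]
width: 0.151
clock: 12.07
position: [0.4825, -0.2269, 0.0938]
ee_rot: [0.335, 1.545, -0.335]
force: [-1.1, -2.7, -3.8]
width: 0.149
clock 12.07 tcp [ 0.4825 -0.2269  0.0938] tool x [-1.e-04  3.e-04 -1.e+00] y yaw 65.52 F [-1.07 -2.67 -3.82] w 0.149 j [ 0.03  0.49  0.42  1.99 -0.29  0.72  1.77]
roll deg 0.02 units 0.0 | shift before roll [-0.8309 -0.0116  0.004 ] | after roll [-0.8309 -0.0116  0.004 ] units
```

```bash
python3 -m inch '[[[-0.03,0,0],0],[[-0.06,0,0],0],[[-0.1,0,0],0],[[-0.13,0,0],0],[[-0.15,0,0],0],[[-0.15,0,0],0],[[-0.15,0,0],0],[[-0.12,0,0],0],[[-0.06,0,0],0],[[-0.03,0,0],0]]' 1 50; python3 - <<'E'
from h import *;import cell
s=cell.observe()
go((.5199,.1055),.29,-9.5,s)
for n in("scene","top"):
    d=cell.get_image(n); P=cloud(d); hsv=cv2.cvtColor(d["image"],cv2.COLOR_RGB2HSV)
    m=(d["range_z"]>0)&(np.hypot(P[...,0]-s["position"][0],P[...,1]-s["position"][1])<.035)&(P[...,2]>.15)&(P[...,2]<.275)
    v,u=np.nonzero(m); print(n,m.sum(),np.percentile(P[m][:,2],[1,10,50,90,99]).round(4))
    c=d["image"][v.min()-15:v.max()+15,u.min()-15:u.max()+15,::-1]; print(v.min(),u.min(),c.shape)
    cv2.imwrite(f"pics/{n}5.png",cv2.resize(c,(400,400),interpolation=3)); pickle.dump(d,open(f"pics/{n}5.pkl","wb"))
cv2.imwrite("pics/l5.png",np.hstack([cv2.imread("pics/scene5.png"),cv2.imread("pics/top5.png")]))
E
```

```text
clock: 12.9
position: [0.4831, -0.2268, 0.2922]
ee_rot: [0.335, 1.542, -0.334]
force: [-0.1, 0.4, -8.1]
width: 0.142
clock 12.9 tcp [ 0.4831 -0.2268  0.2922] tool x [ 3.e-03  1.e-04 -1.e+00] y yaw 65.55 F [-0.09  0.37 -8.06] w 0.142 j [-0.07  0.25  0.52  1.76 -0.14  1.16  1.63]
roll deg 75.05 units 1.668 | shift before roll [ 0.0115  1.5886 -0.5205] | after roll [ 0.0115 -0.093  -1.6691] units
scene 765 [0.2053 0.2137 0.2418 0.2635 0.2693]
105 249 (61, 58, 3)
top 359 [0.2061 0.2141 0.2398 0.2628 0.2652]
210 450 (59, 68, 3)
```

View pics/l5.png

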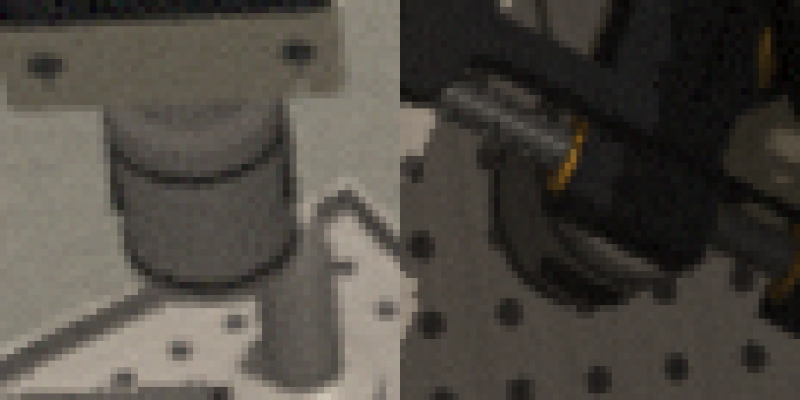

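The scene crop (left) shows the plug held upright, with its underside at about z = 0.203 and clear of the spout. Rolling first, then carrying over the cartons.

```bash
python3 -m inch '[[[0,0,0],0.08],[[0,0,0],0.14],[[0,0,0],0.15],[[0,0,0],0.15],[[0,0,0],0.15],[[0,0,0],0.15],[[0,0,0],0.15],[[0,0,0],0.15],[[0,0,0],0.15],[[0,0,0],0.15]]' 1 50; python3 -m inch '[[[0,0,0],0.14],[[0,0,0],0.1],[[0,0,0],0],[[0,0,-0.05],0],[[0,0,-0.1],0],[[0,0,-0.14],0],[[0,0,-0.16],0],[[0,0,-0.16],0],[[0,0,-0.16],0],[[0,0,-0.16],0]]' 1 50; python3 - <<'E'
from h import *;import cell
from scipy.optimize import least_squares
s=cell.observe(); go((.5199,.1055),.29,-9.5,s)
for n in("scene","top"):
    d=pickle.load(open(f"pics/{n}5.pkl","rb")); P=cloud(d); p=np.array([.4831,-.2268])
    m=(d["range_z"]>0)&(np.hypot(P[...,0]-p[0],P[...,1]-p[1])<.032)&(P[...,2]>.208)&(P[...,2]<.258)
    q=P[m][:,:2]; r=least_squares(lambda c:np.hypot(*(q-c).T)-.023,p,loss="soft_l1",f_scale=.001)
    print(n,len(q),r.x-p,np.abs(r.fun).mean())
E
```

```text
clock: 13.83
position: [0.4817, -0.2264, 0.2882]
ee_rot: [1.192, 1.223, -1.194]
force: [-0.3, -0.9, -7.0]
width: 0.15
clock: 14.67
position: [0.5117, -0.0411, 0.2894]
ee_rot: [1.324, 1.132, -1.324]
force: [0.3, -0.2, -6.4]
width: 0.15
clock 14.67 tcp [ 0.5117 -0.0411  0.2894] tool x [-8.e-04  5.e-04 -1.e+00] y yaw -8.99 F [ 0.27 -0.16 -6.42] w 0.15 j [-0.6   0.24  0.72  1.81 -0.17  1.15  0.02]
roll deg 0.51 units 0.011 | shift before roll [-0.0028 -0.0741 -0.7305] | after roll [-0.0028 -0.0806 -0.7299] units
scene 539 [ 0.00141644 -0.00039616] 0.0007363726973571517
top 276 [ 9.47409965e-05 -1.79807653e-03] 0.0003653947185906215
```

```bash
python3 -m inch '[[[0,-0.01,-0.12],0.011],[[0,-0.01,-0.12],0],[[0,-0.01,-0.12],0],[[0,-0.01,-0.12],0],[[0,-0.01,-0.1],0],[[0,-0.01,-0.08],0],[[0,-0.01,-0.05],0],[[0,-0.01,-0.025],0],[[0,0,0],0],[[0,0,0],0]]' 1 50; python3 - <<'E'
from h import *;import cell
s=cell.observe(); go((.5201,.1065),.238,-9.5,s)
E
```

```text
clock: 15.5
position: [0.5207, 0.1033, 0.2898]
ee_rot: [1.332, 1.124, -1.333]
force: [0.7, -0.9, -6.7]
width: 0.149
clock 15.5 tcp [0.5207 0.1033 0.2898] tool x [-4.e-04 -6.e-04 -1.e+00] y yaw -9.68 F [ 0.65 -0.85 -6.69] w 0.149 j [-0.81  0.27  0.66  1.77 -0.17  1.16 -0.27]
roll deg -0.18 units -0.004 | shift before roll [ 0.2588 -0.0054 -0.0157] | after roll [ 0.2588 -0.0054 -0.0157] units
```

```bash
python3 -m inch '[[[0,-0.005,-0.008],0],[[0,0,-0.008],0],[[0.02,0,0],0],[[0.045,0,0],0],[[0.05,0,0],0],[[0.05,0,0],0],[[0.045,0,0],0],[[0.03,0,0],0],[[0.012,0,0],0],[[0,0,0],0]]' 1 50;python3 -m inch '[[[0,0,0],0],[[0,0,0],0],[[0,0,0],0],[[0,0,0],0],[[0,0,0],0],[[0,0,0],0],[[0,0,0],0],[[0,0,0],0],[[0,0,0],0],[[0,0,0],0]]' 1 50; python3 - <<'E'
from h import *;import cell
from scipy.optimize import least_squares
s=cell.observe(); go((.5201,.1065),.238,-9.5,s)
p=np.array(s["position"][:2]); ims=[]
for n in("scene","top"):
    d=cell.get_image(n); P=cloud(d); Z=P[...,2]; ok=d["range_z"]>0; hsv=cv2.cvtColor(d["image"],cv2.COLOR_RGB2HSV)
    m=ok&(np.hypot(P[...,0]-p[0],P[...,1]-p[1])<.032)&(Z>.155)&(Z<.204)
    q=P[m][:,:2]
    if len(q)>20:
        r=least_squares(lambda c:np.hypot(*(q-c).T)-.023,p,loss="soft_l1",f_scale=.001); print(n,len(q),"plug",r.x.round(4),np.abs(r.fun).mean().round(5),"lowest",np.percentile(Z[ok&(np.hypot(P[...,0]-p[0],P[...,1]-p[1])<.03)&(Z>.14)],[1,3,10]))
    for k,(a,b) in dict(ca=(.434,-.0835),cb=(.543,-.09)).items():
        m=ok&(abs(Z-.12)<.006)&(hsv[...,1]>100)&(np.hypot(P[...,0]-a,P[...,1]-b)<.056); print(k,rect(P[m]) if m.sum()>9 else m.sum())
    m=ok&(Z>.155)&(Z<.176)&(np.hypot(P[...,0]-.4815,P[...,1]-.2528)<.03)&(hsv[...,2]<90); print("wing",m.sum(),rect(P[m]) if m.sum()>9 else "",np.median(Z[m]) if m.sum() else "")
    c=d["image"][:,:,::-1]; ims.append(cv2.resize(c[240:340,290:390] if n=="scene" else c[160:260,195:295],(400,400),interpolation=3)); pickle.dump(d,open(f"pics/{n}6.pkl","wb"))
cv2.imwrite("pics/l6.png",np.hstack(ims))
E
```

```text
clock: 16.33
position: [0.5202, 0.1073, 0.2387]
ee_rot: [1.332, 1.125, -1.334]
force: [0.6, 0.5, -6.1]
width: 0.151
clock: 17.17
position: [0.5205, 0.1074, 0.2395]
ee_rot: [1.333, 1.125, -1.333]
force: [0.4, -0.3, -6.1]
width: 0.149
clock 17.17 tcp [0.5205 0.1074 0.2395] tool x [-0.  0. -1.] y yaw -9.68 F [ 0.4  -0.27 -6.1 ] w 0.149 j [-0.79  0.32  0.64  1.84 -0.21  1.05 -0.24]
roll deg -0.18 units -0.004 | shift before roll [ 0.0076 -0.0011  0.0049] | after roll [ 0.0076 -0.0011  0.0049] units
scene 388 plug [0.5192 0.106 ] 0.00045 lowest [0.1614729  0.17644658 0.21075942]
ca (array([473.1, -86.3]), array([64.3, 22.9]), 73.4)
cb (array([544.2, -89.5]), array([89.7, 61.8]), -5.9)
wing 237 (array([483.3, 254.1]), array([44.4, 11.7]), 89.0) 0.16057698991589897
top 129 plug [0.5179 0.1043] 0.00036 lowest [0.17913591 0.2110707  0.63209705]
ca (array([432.6, -84.6]), array([89.6, 60.1]), -3.4)
cb (array([542.2, -90.7]), array([90.6, 59.9]), -6.1)
wing 0
```

View pics/l6.png

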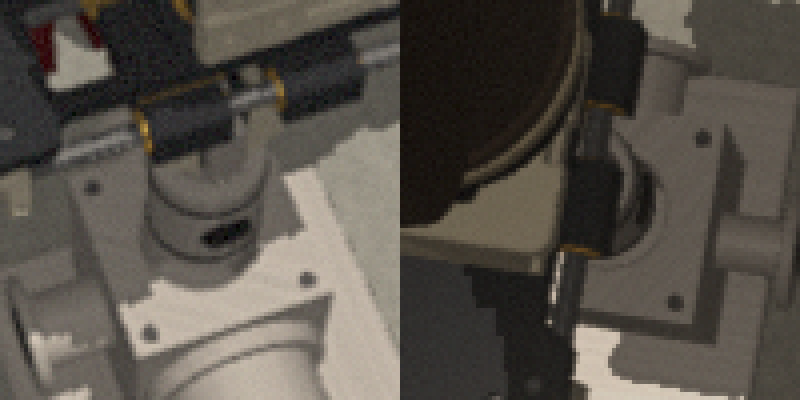

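The picture shows the plug hanging over the bore, with its port at (225,235) in the scene crop facing along the product cylinder. The plug is about 1 to 2 mm low in x, so I nudge it 1 mm and check the underside height.

```bash
python3 -m inch '[[[0.003,0.003,0],0],[[0,0.003,0],0],[[0,0,0],0],[[0,0,0],0],[[0,0,0],0],[[0,0,0],0],[[0,0,0],0],[[0,0,0],0],[[0,0,0],0],[[0,0,0],0]]' 1 50; python3 - <<'E'
from h import *;import cell
from scipy.optimize import least_squares
s=cell.observe(); go((.5201,.1065),.238,-9.5,s); print("dq",np.abs(s["dq"]).max())
for n,c0 in(("scene",(.5212,.1066)),("top",(.5189,.1045))):
    d=cell.get_image(n); P=cloud(d); Z=P[...,2]; ok=d["range_z"]>0
    m=ok&(np.hypot(P[...,0]-c0[0],P[...,1]-c0[1])<.032)&(Z>.155)&(Z<.204); q=P[m][:,:2]
    r=least_squares(lambda c:np.hypot(*(q-c).T)-.023,c0,loss="soft_l1",f_scale=.001)
    rad=np.hypot(P[...,0]-r.x[0],P[...,1]-r.x[1]); side=ok&(abs(rad-.023)<.002)&(Z>.138)&(Z<.2)
    print(n,"plug-bore mm",((r.x-c0)*1000).round(1),"underside",np.sort(Z[side])[:8].round(4))
    # tilt: axis fit from lower/upper halves
    f=[least_squares(lambda c:np.hypot(*(P[mm][:,:2]-c).T)-.023,r.x,loss="soft_l1",f_scale=.001).x for mm in(m&(Z<.178),m&(Z>=.182))]
    print("tilt rad",((f[1]-f[0])/.025).round(3))
E
```

```text
clock: 18.1
position: [0.5217, 0.1072, 0.2389]
ee_rot: [1.333, 1.124, -1.333]
force: [-0.7, -0.1, -8.0]
width: 0.15
clock 18.1 tcp [0.5217 0.1072 0.2389] tool x [ 0. -0. -1.] y yaw -9.68 F [-0.68 -0.1  -8.01] w 0.15 j [-0.79  0.32  0.64  1.84 -0.22  1.05 -0.24]
roll deg -0.18 units -0.004 | shift before roll [ 0.0046 -0.0072  0.0047] | after roll [ 0.0046 -0.0072  0.0047] units
dq 0.0019903219951000373
scene plug-bore mm [-0.8 -0.8] underside [0.1508 0.1515 0.1515 0.1517 0.1524 0.1526 0.1528 0.1529]
tilt rad [ 0.004 -0.009]
top plug-bore mm [ 0.2 -0.4] underside [0.1534 0.1542 0.1547 0.1547 0.1556 0.156  0.1563 0.1586]
tilt rad [ 0.01  -0.011]
```

Every check is well inside its limit, so I am handing in.

```bash
python3 -c "
from cell import *
print(sign_off()); s=observe(); print(s['clock'],s['position'],s['width'])"
```

```text
the job is handed in; nothing more can be done
None
the job is handed in; nothing more can be done
```

The wing screw is fastened, and the plug is held still about 15 mm above the bore for greasing. I handed the job in at about 18 s on the robot's clock; no verdict is reported.

- **Screw:** I pushed it down 11 mm and turned it clockwise about 80°. With nothing touching it, the wing top measured 8.4 mm lower than at the start, turned about 1.43 rad. It was still down in the last scene view that could see it.
- **Plug:** I took it by the tang, rolled it over the tray and carried it over the cartons.
    - **Centring:** it is within about 1 mm of the bore's axis, comparing each camera's plug and bore.
    - **Height:** the underside is about 17 mm above the bore mouth by camera, 16 mm by arm kinematics.
    - **Attitude:** tilt is at most 0.015 rad, and the jaws are within 0.2° of the yaw that puts the tang along the product cylinder.
- **Cartons:** neither moved by more than about 0.1 mm in the top view. The spout and cover were not measured again, but nothing came near them.

**Checks that disagreed:**
- The two cameras differ by about 2 mm, so I compared positions within one camera. The scene camera's bore position was worked out from the top view plus that difference.
- The scene view of carton_a at the end was half hidden by the arm, so I used the top view for it.
- While gripping the wing, the gripper reported about 18.5 mm for its 12 mm thickness. I don't know why; the push and turn worked anyway.

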